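# Crib up the overhanging lug of a cylinder head

### The job

Finish the wooden crib under the overhanging lug of the cylinder head: lay two plain slats crosswise on the bottom pair, then crosswise on those the third plain slat on the robot's side and the tapered slat on the head's side, every layer square and centred and spaced like the bottom pair. Push the tapered slat thin end first under the lug, by feel, until it has just lifted the lug off its rest, by about a millimetre, and let go of everything. Leave the other things on the bench alone.

Things in the scene. Friction and masses are not known exactly. Their poses are not given: they have to be found in the camera images.
- crib (a point): Centre of the crib, on top of a fixed 230 x 230 x 6 mm plywood board. x points level to the engine head, y left of that, z up. Bottom slats lie along y at about x = -50 and +50 mm. Second layer: two slats along x at y = +50 and -50 mm, undersides 20 mm over this point. Third layer: plain slat along y at x = -50 mm, tapered slat along y at x = +50 mm under the lug, undersides 40 mm over this point.
- base_near: Bottom slat already laid, nearer the robot: light wood, 170 x 34 x 20 mm, loose. Origin at the centre of its underside, x along its length.
- base_far: Bottom slat already laid, farther from the robot, under the lug: light wood, 170 x 34 x 20 mm, loose. Origin at the centre of its underside, x along its length.
- slat_a: Plain light-wood slat 170 x 34 x 20 mm, 75 g more or less, lying flat on the bench. Origin at the centre of its underside, x along its length, z up. The three loose slats are alike; any may go anywhere.
- slat_b: Plain light-wood slat 170 x 34 x 20 mm, 75 g more or less, lying flat on the bench. Origin at the centre of its underside, x along its length, z up. The three loose slats are alike; any may go anywhere.
- slat_c: Plain light-wood slat 170 x 34 x 20 mm, 75 g more or less, lying flat on the bench. Origin at the centre of its underside, x along its length, z up. The three loose slats are alike; any may go anywhere.
- taper: Tapered slat of the same wood, 200 mm long, 34 mm wide, about 85 g; flat underside, 4 mm thick at the thin end (-x) rising evenly to 29 mm at the thick end (+x). Origin at the middle of its underside, x along it from thin to thick, z up. It may go under the lug from either side (+y or -y of the crib), thin end first, and stays where it is left by friction.
- head (a joint): Lift of an aluminium cylinder head (170 mm wide, beyond the crib) off its rest, in m; 0 = at rest. Its lug, 30 mm wide (crib y = 0, give or take 8 mm) and 36 mm high, juts over the crib from the head front at crib x = +120 to x = +30 mm; flat underside 55.5 to 60.5 mm over the crib point. It rests with 5 to 9 N. Pushing the taper takes 1 N while loose, rising within 3 mm to 6 to 15 N, which lifts it.
- can: Bystander, leave alone: Bare aluminium drink can, 66 mm across, 120 mm high. Origin at the underside.
- socket: Bystander, leave alone: Steel socket, 28 mm across, 38 mm high. Origin at the underside.
- offcut: Bystander, leave alone: Darker wood offcut 80 x 34 x 30 mm; not part of the crib. Origin at the underside.
- bearing: Bystander, leave alone: Steel bearing ring 60 mm across, 16 mm high. Origin at the underside.
- wrench: Bystander, leave alone: steel wrench, about 180 mm long, lying flat.
- jar: Bystander, leave alone: Amber jar, 60 mm across, 80 mm high. Origin at the underside.
- piston: Bystander, leave alone: Aluminium piston, 80 mm across, 55 mm high. Origin at the underside.
Things that resemble listed ones, but are neither listed nor needed, are in the scene too. What is shaped like the slat_a but green is not meant.

How it is judged:
At the end, for the whole second after the job is handed in: All six slats at rest at their crib places (15 mm sideways, 20 to 25 mm lengthwise, taper 50 mm lengthwise; 4 mm in height; square within 0.15 rad); the tapered slat holds the lug lifted, 0.3 to 1.7 mm off its rest (((x of slat_a in the frame of crib between -0.025 and 0.025 m and y of slat_a in the frame of crib between 0.035 and 0.065 m and z of slat_a in the frame of crib between 0.016 and 0.024 m and angle between the x axis of slat_a and the x axis of crib, either way round below 0.15 rad and linear speed of slat_a below 0.02 m/s) or (x of slat_b in the frame of crib between -0.025 and 0.025 m and y of slat_b in the frame of crib between 0.035 and 0.065 m and z of slat_b in the frame of crib between 0.016 and 0.024 m and angle between the x axis of slat_b and the x axis of crib, either way round below 0.15 rad and linear speed of slat_b below 0.02 m/s) or (x of slat_c in the frame of crib between -0.025 and 0.025 m and y of slat_c in the frame of crib between 0.035 and 0.065 m and z of slat_c in the frame of crib between 0.016 and 0.024 m and angle between the x axis of slat_c and the x axis of crib, either way round below 0.15 rad and linear speed of slat_c below 0.02 m/s)) and ((x of slat_a in the frame of crib between -0.025 and 0.025 m and y of slat_a in the frame of crib between -0.065 and -0.035 m and z of slat_a in the frame of crib between 0.016 and 0.024 m and angle between the x axis of slat_a and the x axis of crib, either way round below 0.15 rad and linear speed of slat_a below 0.02 m/s) or (x of slat_b in the frame of crib between -0.025 and 0.025 m and y of slat_b in the frame of crib between -0.065 and -0.035 m and z of slat_b in the frame of crib between 0.016 and 0.024 m and angle between the x axis of slat_b and the x axis of crib, either way round below 0.15 rad and linear speed of slat_b below 0.02 m/s) or (x of slat_c in the frame of crib between -0.025 and 0.025 m and y of slat_c in the frame of crib between -0.065 and -0.035 m and z of slat_c in the frame of crib between 0.016 and 0.024 m and angle between the x axis of slat_c and the x axis of crib, either way round below 0.15 rad and linear speed of slat_c below 0.02 m/s)) and ((x of slat_a in the frame of crib between -0.065 and -0.035 m and y of slat_a in the frame of crib between -0.025 and 0.025 m and z of slat_a in the frame of crib between 0.036 and 0.044 m and angle between the x axis of slat_a and the y axis of crib, either way round below 0.15 rad and linear speed of slat_a below 0.02 m/s) or (x of slat_b in the frame of crib between -0.065 and -0.035 m and y of slat_b in the frame of crib between -0.025 and 0.025 m and z of slat_b in the frame of crib between 0.036 and 0.044 m and angle between the x axis of slat_b and the y axis of crib, either way round below 0.15 rad and linear speed of slat_b below 0.02 m/s) or (x of slat_c in the frame of crib between -0.065 and -0.035 m and y of slat_c in the frame of crib between -0.025 and 0.025 m and z of slat_c in the frame of crib between 0.036 and 0.044 m and angle between the x axis of slat_c and the y axis of crib, either way round below 0.15 rad and linear speed of slat_c below 0.02 m/s)) and x of base_near in the frame of crib between -0.065 and -0.035 m and y of base_near in the frame of crib between -0.02 and 0.02 m and z of base_near in the frame of crib between -0.004 and 0.004 m and angle between the x axis of each of base_near, base_far, taper and the y axis of crib, either way round below 0.15 rad and linear speed of each of base_near, base_far, taper below 0.02 m/s and x of base_far in the frame of crib between 0.035 and 0.065 m and y of base_far in the frame of crib between -0.02 and 0.02 m and z of base_far in the frame of crib between -0.004 and 0.004 m and x of taper in the frame of crib between 0.035 and 0.065 m and y of taper in the frame of crib between -0.05 and 0.05 m and z of taper in the frame of crib between 0.036 and 0.044 m and value of joint head between 0.0003 and 0.0017 m); the robot touches nothing.
It fails at once if the lug is lifted more than 5 mm (value of joint head above 0.005 m).
It fails at once if a bystander is moved more than 25 mm (distance of any of can, socket, offcut, bearing, wrench, jar, piston from where it was at the start of the episode above 0.025 m).
It also fails if it takes over 72 s, if anything falls off the work surface, if the arm or the gripper's body presses on something with over 40 N, if the wrist force passes 120 N, or if a joint passes its speed limit or range.

### The arm

A 7-joint arm with a two-finger parallel gripper is mounted at the origin on the work surface. World frame = base frame: x ahead of the robot, y to its left, z up, the work surface at z = 0. Lengths are in m, angles in rad, forces in N, time in s.
With the tool pointing down it reaches from about 0.4 to 0.85 m from the base axis. Payload 4.5 kg.
Tool frame: the origin (TCP) lies at the very end of the fingers, on their centre line; the grasp point (between the pads) lies 19 mm behind it; z points along the fingers, y is the line along which they close (so a half turn about z gives the same grasp; the last joint's range is limited). The gripper opens to 88 mm and grips with 3 to 60 N. Pads are 18 mm wide; open, the fingers measure 123 mm over their backs; the gripper's body (75 mm by 187 mm) begins 45 mm behind the grasp point.
Start: joints at [-1.272, 0.689, -0.195, 1.565, 0.157, 0.902, -0.215], TCP at [0.164, 0.603, 0.239] pointing down, gripper open.
Joint ranges: [-3.01, 3.01], [-0.46, 2.08], [-1.47, 1.51], [0.13, 2.56], [-1, 4.14], [0.04, 2.09], [-2.66, 2.66]. Speed limits (rad/s): [2.57, 2.57, 3.14, 3.14, 3.14, 3.14, 3.14].

### API

Orientations are given as a unit quaternion [x, y, z, w].
In Python, from plant import r gives the robot as it stands. The module is installed in compiled form; this text tells all that it offers.
- The arm moves only by the tool step_arm, never from a script. Its argument "increments" is a list of rows, each a list of 2 entries, a list of its own where there are three numbers: the shift along the world's x, y, z in cm, then the turn, a rotation vector about the world's x, y, z in degrees. A call has exactly 10 rows; each row shifts and turns the commanded pose from where the row before left it; what a row does not reach is not made up. A row lasts 1/10 s, in which the tool goes at most 50 mm and 8.59 degrees, less where a joint would pass 70% of its speed; a pose out of reach is approached as far as the arm can. A call is refused whole if a number of a shift passes 5 or a number of a turn 8.59, either way. A call with a gripper value outside its range is refused whole. "fingers" is the opening, from 0 (shut) to 1 (fully open), set as the call begins (left out, the last holds). The fingers move at their own pace and stop on an object; "grip_force" is the grip in N (left out, the last holds). Time passes only in rows, so rows that do not move let the fingers close, or fill a call up. It gives the time, the measured TCP pose, the force, the opening and the grip force at its end, in the units of the state.
- r.get_state(): the state, without advancing time (a new reading comes with each control period).
- r.snapshot(name): name is "scene" or "top" or "wrist"; returns (picture, depth): 480x640x3 uint8, red, green, blue; 480x640 float32, m along the optical axis (not along the pixel's ray), 0 where there is no reading.
- r.calibration(name): a dict with "fov_y" (degrees; the focal length in pixels is half the picture's height over the tangent of half this angle, whatever the lens; pixels are square), "cx", "cy" (the principal point, pixels), "R" (3x3) and "t" (3): a world point X has camera coordinates R X + t. Camera axes: x right, y down, z forward; pixel columns grow to the right and rows downward; lengths in m; the calibration is good to about 2 mm. A picture is of the moment at which its call begins: read the wrist's pose just before it. calibration takes no time and is no camera call; for the wrist camera it gives the pose at the moment of the call.
- r.finish_job(): hands the job in; it is judged then, once.
The state is a dict: "clock": time; "q": joint angles; "qd": joint speeds; "joint_torque": joint torques, N m; "tool_pos": TCP position; "eef_rot": TCP orientation; "contact_force": force on the tool from outside, world axes, zero at the start; "moment": the same for the moment, N m; "opening": opening from 0.0 (shut) to 1.0 (fully open); "finger_force": force on a finger pad.
Only numpy, scipy, OpenCV 4.12 (cv2) and the standard library are available. Lean on these libraries where they do the work, as an engineer would, in place of code of your own. Each camera call takes 0.05 s, during which the arm holds its last target. There are 200 camera calls.

## Working session

There is one attempt and no reset: what is moved stays moved. The work goes in short steps, Python scripts to look and compute and a tool call to move; the robot and the scene stay as the last step left them, time stands still between calls to the robot, and variables do not carry over. Pictures are saved under pics/ and viewed, at most 10 in all, crops included, and the job is handed in when it is done.

Besides the shell and the picture viewer there is one more tool, called after "Emit:" as name(argument=value, ...), one argument or row to a line, values as JSON. step_arm: Moves the arm, as the interface text tells. Its arguments: {"type":"object","properties":{"increments":{"type":"array","items":{"type":"array"}},"fingers":{"type":"number"},"grip_force":{"type":"number"}},"required":["increments"]}

```bash
mkdir -p pics; python3 - <<'E'
from plant import r
import cv2,numpy as np
for n in ("scene","top"):
    p,d=r.snapshot(n); cv2.imwrite(f"pics/{n}0.png",p[:,:,::-1]); np.save(f"{n}0.npy",d)
    c=r.calibration(n); print(n,c)
s=r.get_state(); print(s["clock"],s["tool_pos"],s["eef_rot"],s["contact_force"])
E
```

```text
scene {'fov_y': 52.510643276953346, 'cx': 320.9707178652252, 'cy': 233.12121666966763, 'R': array([[ 0.34040162,  0.94012825, -0.01689993],
       [ 0.74322285, -0.28002884, -0.6076213 ],
       [-0.57597442,  0.19427486, -0.79404707]]), 't': array([-0.14234516, -0.31067305,  1.66673971])}
top {'fov_y': 57.18270509196166, 'cx': 315.91728953794706, 'cy': 242.85886898330926, 'R': array([[-2.34935269e-02, -9.99723550e-01, -9.36509209e-04],
       [-9.96723834e-01,  2.34955321e-02, -7.73922375e-02],
       [ 7.73928462e-02, -8.84775562e-04, -9.97000283e-01]]), 't': array([-0.04366269,  0.43119216,  0.99559213])}
0.1 [0.16344152 0.60268381 0.2380087 ] [ 1.31946067e-01  9.91256568e-01 -8.05503888e-04 -4.74396058e-05] [-0.71540467  0.03417974  0.6790166 ]
```

View pics/scene0.png

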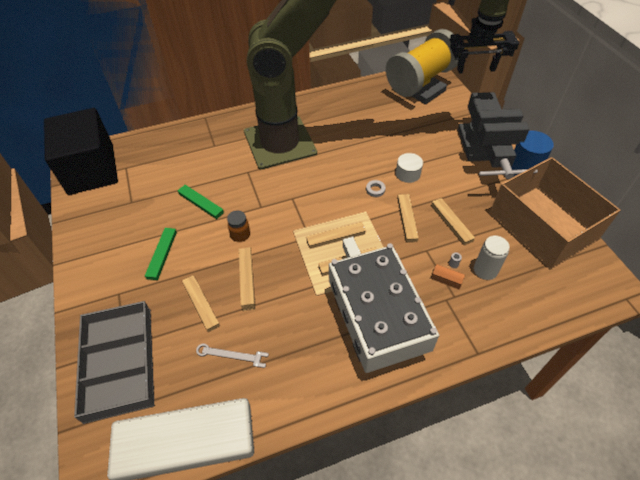

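View pics/top0.png

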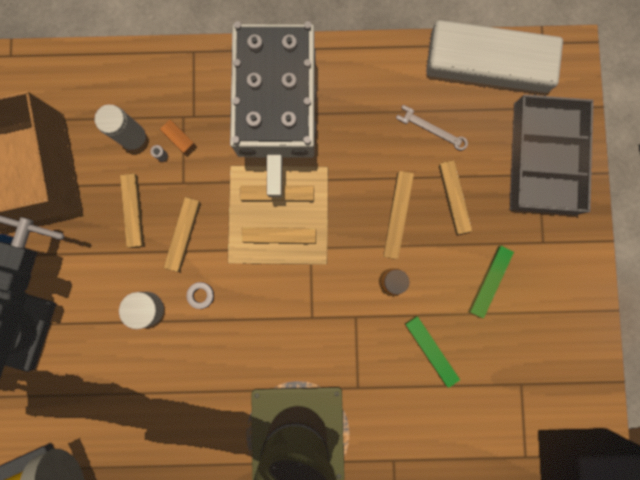

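The top view shows candidates for the plain slats at (132,210), (182,235) and (455,198), with the longer piece at (398,215) being the taper. Lookalikes to avoid are the greens at (492,282) and (432,350) and the dark offcut at (178,137). The board is at (278,215) with base slats at (276,192) and (279,235), and the lug is at (275,175).

```bash
cat > h.py <<'E'
import numpy as np,cv2
def world(c,d,u=None,v=None):
    f=240/np.tan(np.radians(c["fov_y"]/2)); v,u=np.mgrid[:480,:640]
    P=np.stack([(u-c["cx"])/f*d,(v-c["cy"])/f*d,d],-1)
    return (P-c["t"])@c["R"]
def rect(xy):
    (c,(w,h),a)=cv2.minAreaRect((xy*1000).astype(np.float32))
    if w<h: w,h,a=h,w,a+90
    return np.round(c,1),round(w,1),round(h,1),round((a+90)%180-90,1)
E
python3 - <<'E'
from plant import r
from h import *
for n in("top",):
    d=np.load(n+"0.npy");c=r.calibration(n);W=world(c,d);img=cv2.imread(f"pics/{n}0.png")
    hsv=cv2.cvtColor(img,cv2.COLOR_BGR2HSV)
    for p in [(132,210),(182,235),(398,215),(455,198),(276,192),(279,235),(240,255),(300,60),(100,160),(178,137),(340,220),(275,180)]:
        print(p,hsv[p[1],p[0]],W[p[1],p[0]].round(4))
    box={'a':(110,165,155,257),'b':(155,190,208,280),'t':(375,162,420,267),'c':(432,152,480,243),'near':(235,224,322,247),'far':(235,185,322,203),'lug':(262,150,290,200)}
    for k,(x0,y0,x1,y1) in box.items():
        w=W[y0:y1,x0:x1].reshape(-1,3); h=hsv[y0:y1,x0:x1].reshape(-1,3)
        m=(w[:,2]>.012)&(w[:,2]<.036)
        if k in('near','far'): m=(w[:,2]>.018)&(w[:,2]<.036)
        if k=='lug': m=(w[:,2]>.06)&(w[:,2]<.13)&(w[:,0]<.66)
        if k=='t': m=(w[:,2]>.006)
        q=w[m]; R=rect(q[:,:2]); print(k,m.sum(),R,'z',np.percentile(q[:,2],[5,50,95]).round(4))
        if k=='t':
            a=np.radians(R[3]);s=(q[:,:2]-R[0]/1000)@[np.cos(a),np.sin(a)];print(np.polyfit(s,q[:,2],1))
    # board
    m=((W[...,2]>.003)&(W[...,2]<.03)); m[:160]=0;m[275:]=0;m[:,:222]=0;m[:,335:]=0
    print('board',rect(W[m][:,:2]))
    w=W[235:262,232:325].reshape(-1,3);print(np.median(w[:,2]))
E
```

```text
(132, 210) [ 17 145 204] [0.5159 0.3687 0.0191]
(182, 235) [ 17 144 207] [0.4552 0.2532 0.0196]
(398, 215) [ 17 142 185] [ 0.4905 -0.2455  0.0135]
(455, 198) [ 17 141 195] [ 0.5263 -0.3776  0.019 ]
(276, 192) [ 22  43 222] [0.5342 0.0287 0.0997]
(279, 235) [ 17 145 202] [0.4492 0.0299 0.0269]
(240, 255) [ 18 129 213] [0.407  0.1235 0.0023]
(300, 60) [16 37 89] [ 0.7966 -0.0299  0.1537]
(100, 160) [ 15 160 159] [0.6405 0.4537 0.    ]
(178, 137) [ 13 179 174] [0.6823 0.2595 0.0291]
(340, 220) [ 15 153 147] [ 0.4841 -0.1117 -0.0026]
(275, 180) [ 22  43 221] [0.5601 0.0304 0.0998]
a 1135 (array([517.1, 373.5]), 169.9, 35.7, 5.5) z [0.0152 0.019  0.0222]
b 1138 (array([458.6, 256.8]), 169.6, 35.8, -16.8) z [0.0153 0.0191 0.0223]
t 1224 (array([ 439.5, -201.8]), 323.8, 121.1, -39.0) z [0.007  0.017  0.0283]
[-0.82924668  0.08957539]
c 1119 (array([ 530.2, -378.2]), 169.7, 35.8, 11.7) z [0.0159 0.0195 0.023 ]
near 1110 (array([451.2,  32.9]), 170.0, 34.6, 87.5) z [0.0224 0.0254 0.0284]
far 922 (array([548.6,  34.5]), 168.8, 34.9, 88.7) z [0.0224 0.0254 0.0283]
lug 801 (array([575.1,  30.8]), 92.0, 62.4, -1.9) z [0.0769 0.101  0.1126]
board (array([495.2,  32.5]), 268.9, 260.9, -1.3)
0.006298814359342315
```

```bash
python3 - <<'E'
from plant import r
from h import *
n="top";d=np.load(n+"0.npy");c=r.calibration(n);W=world(c,d);img=cv2.imread(f"pics/{n}0.png")
hsv=cv2.cvtColor(img,cv2.COLOR_BGR2HSV)
# board: bright pixels, cast on plane z=.006
f=240/np.tan(np.radians(c["fov_y"]/2))
def cast(p,z):
    D=np.c_[(p[:,0]-c["cx"])/f,(p[:,1]-c["cy"])/f,np.ones(len(p))]@c["R"];o=-c["t"]@c["R"]
    return (o+D*((z-o[2])/D[:,2])[:,None])[:,:2]
m=(hsv[...,2]>175)&(hsv[...,0]>14)&(hsv[...,0]<21);m[:,:215]=0;m[:,340:]=0;m[:155]=0;m[280:]=0
m=cv2.morphologyEx(m.astype(np.uint8),cv2.MORPH_OPEN,np.ones((4,4)))
v,u=np.nonzero(m);print('board',rect(cast(np.c_[u,v].astype(float),.006)))
m=(hsv[...,2]>165)&(hsv[...,0]>13)&(hsv[...,0]<21);m=m.astype(np.uint8);m=cv2.morphologyEx(m,cv2.MORPH_OPEN,np.ones((4,4)))
m[:,:375]=0;m[:,422:]=0;m[:160]=0;m[270:]=0
n_,l,s,_=cv2.connectedComponentsWithStats(m);i=1+s[1:,4].argmax();q=W[l==i];R=rect(q[:,:2]);print('t',R,s[i])
a=np.radians(R[3]);ss=(q[:,:2]-R[0]/1000)@[np.cos(a),np.sin(a)];print(np.polyfit(ss,q[:,2],1),ss.min(),ss.max())
# lug
w=W[165:185,255:300].reshape(-1,3);mm=(w[:,2]>.095)&(w[:,2]<.105);print('lug',rect(w[mm][:,:2]),w[mm][:,1].min(),w[mm][:,1].max(),np.median(w[mm][:,2]),len(w[mm]))
E
```

```text
board (array([495.6,  31.6]), 232.9, 230.5, -1.4)
t (array([ 426.9, -222.4]), 333.1, 163.1, -40.0) [ 386  172   36   88 1457]
[-0.21707245  0.02874322] -0.16655697185132473 0.16651813589185555
lug (array([571.8,  33.3]), 42.4, 28.0, -0.7) 0.019161495953897992 0.0474887563091998 0.10117850281125718 275
```

```bash
python3 - <<'E'
from plant import r
from h import *
n="top";d=np.load(n+"0.npy");c=r.calibration(n);W=world(c,d);img=cv2.imread(f"pics/{n}0.png")
hsv=cv2.cvtColor(img,cv2.COLOR_BGR2HSV)
m=(hsv[...,2]>165)&(hsv[...,0]>13)&(hsv[...,0]<21);m=cv2.morphologyEx(m.astype(np.uint8),cv2.MORPH_OPEN,np.ones((4,4)))
m[:,:375]=0;m[:,422:]=0;m[:160]=0;m[270:]=0
m=(m>0)&(d>0)&(np.abs(W[...,2])<.04)&(W[...,2]>0)
n_,l,s,_=cv2.connectedComponentsWithStats(m.astype(np.uint8));i=1+s[1:,4].argmax();q=W[l==i];R=rect(q[:,:2]);print('t',R,s[i])
a=np.radians(R[3]);ss=(q[:,:2]-R[0]/1000)@[np.cos(a),np.sin(a)];print(np.polyfit(ss,q[:,2],1),ss.min(),ss.max())
w=W[165:201,255:300].reshape(-1,3);w=w[(w[:,2]>.095)&(w[:,2]<.105)];print('lugtip',np.percentile(w[:,0],1),w[:,0].min())
w=W[150:215,262:290]
E
```

```text
t (array([ 488.8, -251.5]), 199.6, 47.9, -7.9) [ 386  172   28   88 1178]
[0.11798063 0.01488162] -0.09980868496276714 0.09982525959205547
lugtip 0.5297915020395997 0.5292503259435947
```

Emit:
step_arm(
  increments=[
    [[2.7, -3.4, -0.5], [0, 0, 0]],
    [[2.7, -3.4, -0.5], [0, 0, 0]],
    [[2.7, -3.4, -0.5], [0, 0, 0]],
    [[2.7, -3.4, -0.5], [0, 0, -1.6]],
    [[2.7, -3.4, -0.5], [0, 0, 0]],
    [[2.7, -3.4, -0.5], [0, 0, 0]],
    [[2.7, -3.4, -0.5], [0, 0, 0]],
    [[2.7, -3.4, -0.5], [0, 0, 0]],
    [[2.7, -3.4, -0.5], [0, 0, 0]],
    [[2.7, -3.4, -0.5], [0, 0, 0]],
  ],
  fingers=0.75,
  grip_force=30,
)

```text
clock: 1.1
tool_pos: [0.4343, 0.2617, 0.1884]
eef_rot: [0.146, 0.989, -0.0, -0.0]
contact_force: [0.7, -0.3, 0.4]
opening: 0.748
finger_force: 0.0
```

```bash
cat >> h.py <<'E'
def look(r,name,tag):
    c=r.calibration(name);p,d=r.snapshot(name);cv2.imwrite(f"pics/{tag}.png",p[:,:,::-1]);np.save(tag+".npy",d)
    return c,p,d,world(c,d)
def yaw(s):
    from scipy.spatial.transform import Rotation as Ro
    m=Ro.from_quat(s["eef_rot"]).as_matrix();return np.degrees(np.arctan2(m[1,1],m[0,1])),m[:,2].round(3)
E
python3 - <<'E'
from plant import r
from h import *
s=r.get_state();print(s["tool_pos"],yaw(s),s["clock"])
c,p,d,W=look(r,"wrist","w1")
hsv=cv2.cvtColor(p,cv2.COLOR_RGB2HSV)
m=(W[...,2]>.014)&(W[...,2]<.026)&(d>.05)&(hsv[...,0]>13)&(hsv[...,0]<21)
n,l,st,_=cv2.connectedComponentsWithStats(cv2.morphologyEx(m.astype(np.uint8),cv2.MORPH_OPEN,np.ones((5,5))))
for i in range(1,n):
    if st[i,4]>800:print(st[i],rect(W[l==i][:,:2]),np.median(W[l==i][:,2]))
E
```

```text
[0.43430548 0.26166257 0.18837218] (np.float64(73.23887822913574), array([-0., -0., -1.])) 1.1
[ 303  157   37  168 5777] (array([457.6, 258.3]), 169.2, 34.1, -16.6) 0.01971007585058654
[ 408  182   70  147 4899] (array([509.7, 374.7]), 158.3, 34.6, 5.9) 0.019899783933098585
```

View pics/w1.png

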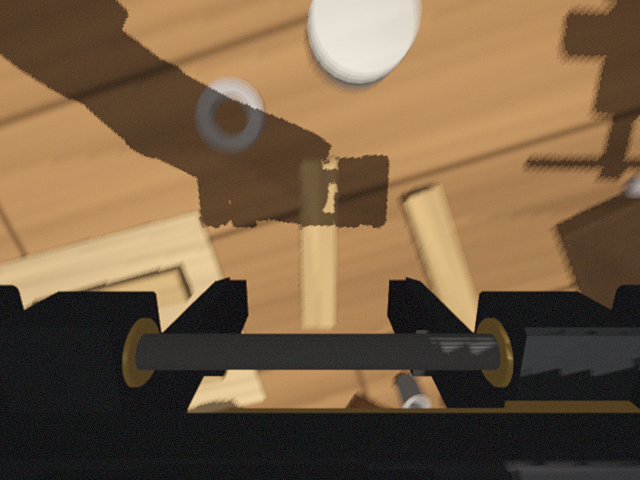

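The crop shows slat_b (319,240), plain light wood, lined up between the fingers, with slat_a at (440,250). The choice is confirmed.

Emit:
step_arm(
  increments=[
    [[0, 0.2, -3.5], [0, 0, 0]],
    [[0, 0.2, -4], [0, 0, 0]],
    [[0, 0, -4], [0, 0, 0]],
    [[0, 0, -3], [0, 0, 0]],
    [[0, 0, -2], [0, 0, 0]],
    [[0, 0, -1], [0, 0, 0]],
    [[0, 0, -0.6], [0, 0, 0]],
    [[0, 0, -0.2], [0, 0, 0]],
    [[0, 0, 0], [0, 0, 0]],
    [[0, 0, 0], [0, 0, 0]],
  ],
)

```text
clock: 2.15
tool_pos: [0.4341, 0.2675, 0.0066]
eef_rot: [0.146, 0.989, 0.001, 0.001]
contact_force: [-0.1, -0.0, 0.3]
opening: 0.75
finger_force: 0.0
```

Emit:
step_arm(
  increments=[
    [[0, 0, 0], [0, 0, 0]],
    [[0, 0, 0], [0, 0, 0]],
    [[0, 0, 0], [0, 0, 0]],
    [[0, 0, 0], [0, 0, 0]],
    [[0, 0, 0], [0, 0, 0]],
    [[0, 0, 0.5], [0, 0, 0]],
    [[0, 0, 1.5], [0, 0, 0]],
    [[0, 0, 3], [0, 0, 0]],
    [[0, -1, 3], [0, 0, 0]],
    [[0.5, -2, 2], [0, 0, 0]],
  ],
  fingers=0.2,
)

```text
clock: 3.15
tool_pos: [0.4383, 0.2392, 0.1077]
eef_rot: [0.144, 0.99, 0.001, 0.0]
contact_force: [0.3, 0.4, 0.3]
opening: 0.38
finger_force: 30.0
```

Emit:
step_arm(
  increments=[
    [[0.7, -3.1, 0], [0, 0, 3]],
    [[0.7, -3.1, 0], [0, 0, 3]],
    [[0.7, -3.1, 0], [0, 0, 3]],
    [[0.7, -3.1, 0], [0, 0, 3]],
    [[0.8, -3.1, 0], [0, 0, 3.2]],
    [[0, 0, -1], [0, 0, 0]],
    [[0, 0, -2.2], [0, 0, 0]],
    [[0, 0, -1.5], [0, 0, 0]],
    [[0, 0, -0.8], [0, 0, 0]],
    [[0, 0, 0], [0, 0, 0]],
  ],
)

```text
clock: 4.15
tool_pos: [0.4738, 0.0829, 0.0499]
eef_rot: [0.013, 1.0, -0.0, -0.001]
contact_force: [0.1, -0.4, -0.9]
opening: 0.378
finger_force: 30.0
```

Emit:
step_arm(
  increments=[
    [[0.1, 0, -0.8], [0, 0, 0]],
    [[0, 0, -0.5], [0, 0, 0]],
    [[0, 0, -0.3], [0, 0, 0]],
    [[0, 0, -0.1], [0, 0, 0]],
    [[0, 0, 0], [0, 0, 0]],
    [[0, 0, 0], [0, 0, 0]],
    [[0, 0, 0], [0, 0, 0]],
    [[0, 0, 0], [0, 0, 0]],
    [[0, 0, 0], [0, 0, 0]],
    [[0, 0, 0], [0, 0, 0]],
  ],
)

```text
clock: 5.15
tool_pos: [0.4756, 0.0823, 0.0338]
eef_rot: [0.014, 1.0, 0.0, 0.0]
contact_force: [-0.3, 0.4, -1.2]
opening: 0.381
finger_force: 30.0
```

Emit:
step_arm(
  increments=[
    [[0, 0, 0], [0, 0, 0]],
    [[0, 0, 0], [0, 0, 0]],
    [[0, 0, 0], [0, 0, 0]],
    [[0, 0, 1.5], [0, 0, 0]],
    [[0, 0, 3], [0, 0, 0]],
    [[0, 0, 4], [0, 0, 0]],
    [[0, 0, 4], [0, 0, 0]],
    [[0, 0, 4], [0, 0, 0]],
    [[-1, -2, 3], [0, 0, 0]],
    [[-2, -2, 1], [0, 0, 0]],
  ],
  fingers=0.65,
)

```text
clock: 6.15
tool_pos: [0.4479, 0.0427, 0.2416]
eef_rot: [0.014, 1.0, 0.001, 0.003]
contact_force: [-0.2, 0.2, -1.1]
opening: 0.654
finger_force: 0.0
```

```bash
python3 - <<'E'
from plant import r
from h import *
s=r.get_state();print(s["tool_pos"],yaw(s),s["clock"])
c,p,d,W=look(r,"top","t2")
hsv=cv2.cvtColor(p,cv2.COLOR_RGB2HSV)
c,p,d,W=look(r,"wrist","w2")
E
```

```text
[0.44786036 0.04268684 0.24159188] (np.float64(88.44677107772847), array([ 0.007,  0.002, -1.   ])) 6.15
```

View pics/w2.png

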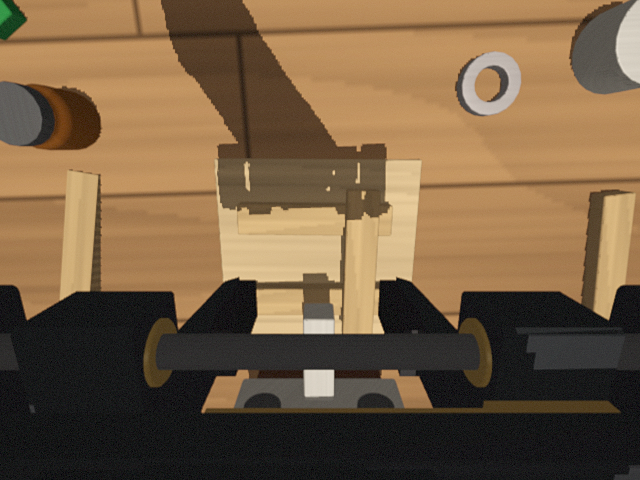

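The wrist view shows slat_b on the bottom pair at (360,260), square, with the lug at (318,350). The board's near corners are at (219,160) and (421,160). I'll refine the crib pose from these.

```bash
python3 - <<'E'
from plant import r
from h import *
c=r.calibration("wrist");d=np.load("w2.npy");W=world(c,d);p=cv2.imread("pics/w2.png")
f=240/np.tan(np.radians(c["fov_y"]/2))
def cast(u,v,z):
    D=np.array([(u-c["cx"])/f,(v-c["cy"])/f,1])@c["R"];o=-c["t"]@c["R"];return ((o+D*(z-o[2])/D[2])*1000).round(1)
print("board corners near",cast(218.5,159.5,.006),cast(421,159.5,.006), W[180,300],W[250,330])
def comp(z0,z1,u0,v0,u1,v1):
    m=np.zeros(d.shape,np.uint8);m[v0:v1,u0:u1]=((W[...,2]>z0)&(W[...,2]<z1)&(d>.05))[v0:v1,u0:u1]
    m=cv2.morphologyEx(m,cv2.MORPH_OPEN,np.ones((5,5)));q=W[m>0];return rect(q[:,:2]),np.median(q[:,2])
print("placed",comp(.040,.052,330,185,395,340));print("near",comp(.022,.032,225,190,345,245))
print("lug",comp(.092,.108,300,290,340,395)); print("board", comp(.003,.011,210,150,430,280))
d2=np.load("t2.npy");c2=r.calibration("top");W2=world(c2,d2);w=W2[170:260,225:330].reshape(-1,3);w=w[(w[:,2]>.041)&(w[:,2]<.052)];print("placed top",rect(w[:,:2]))
E
```

```text
board corners near [383.2 -67.8   6. ] [389.8 154.    6. ] [0.40821523 0.02047175 0.00409466] [0.49113134 0.05239024 0.00369857]
placed ((array([497.1,  83.7]), 160.4, 34.0, -2.3), np.float64(0.04482998086531113))
near ((array([449.2,   9.6]), 117.5, 34.1, 87.7), np.float64(0.0246134090557222))
lug ((array([570.7,  36.6]), 84.4, 30.0, -1.4), np.float64(0.10057149446682347))
board ((array([456.8,  38.7]), 229.7, 141.8, 88.3), np.float64(0.004740004977581781))
placed top (array([0., 0.]), 0.0, 0.0, 0.0)
```

Emit:
step_arm(
  increments=[
    [[0.5, -4.3, -0.5], [0, 0, 1.3]],
    [[0.6, -4.3, -0.5], [0, 0, 1.3]],
    [[0.6, -4.3, -0.5], [0, 0, 1.3]],
    [[0.6, -4.3, -0.5], [0, 0, 1.3]],
    [[0.6, -4.3, -0.5], [0, 0, 1.3]],
    [[0.6, -4.3, -0.5], [0, 0, 1.3]],
    [[0.6, -4.3, -0.5], [0, 0, 1.3]],
    [[0.6, -4.3, -0.5], [0, 0, 1.3]],
    [[0.6, -4.3, -0.5], [0, 0, 1.4]],
    [[0.5, -3.9, -0.5], [0, 0, 1.5]],
  ],
)

```text
clock: 7.25
tool_pos: [0.5035, -0.3858, 0.1877]
eef_rot: [-0.102, 0.995, 0.0, -0.0]
contact_force: [0.4, 0.9, 0.0]
opening: 0.649
finger_force: 0.0
```

Emit:
step_arm(
  increments=[
    [[0.2, 0.2, -3.5], [0, 0, 0]],
    [[0, 0, -4], [0, 0, 0]],
    [[0, 0, -4], [0, 0, 0]],
    [[0, 0, -3], [0, 0, 0]],
    [[0, 0, -2], [0, 0, 0]],
    [[0, 0, -1], [0, 0, 0]],
    [[0, 0, -0.5], [0, 0, 0]],
    [[0, 0, -0.1], [0, 0, 0]],
    [[0, 0, 0], [0, 0, 0]],
    [[0, 0, 0], [0, 0, 0]],
  ],
)

```text
clock: 8.25
tool_pos: [0.5062, -0.3822, 0.0089]
eef_rot: [-0.102, 0.995, -0.001, 0.001]
contact_force: [-0.2, -0.4, 0.4]
opening: 0.649
finger_force: 0.0
```

Emit:
step_arm(
  increments=[
    [[0, 0, 0], [0, 0, 0]],
    [[0, 0, 0], [0, 0, 0]],
    [[0, 0, 0], [0, 0, 0]],
    [[0, 0, 0], [0, 0, 0]],
    [[0, 0, 1], [0, 0, 0]],
    [[0, 0, 3], [0, 0, 0]],
    [[0, 0, 4], [0, 0, 0]],
    [[0, 1, 2], [0, 0, 0]],
    [[-0.4, 3, 1], [0, 0, 0]],
    [[-0.5, 3.5, 0], [0, 0, 0]],
  ],
  fingers=0.2,
)

```text
clock: 9.25
tool_pos: [0.4975, -0.3077, 0.1201]
eef_rot: [-0.101, 0.995, -0.001, 0.002]
contact_force: [0.3, 0.7, -0.2]
opening: 0.383
finger_force: 30.0
```

Emit:
step_arm(
  increments=[
    [[-0.3, 3.6, 0], [0, 0, -1.6]],
    [[-0.3, 3.6, 0], [0, 0, -1.6]],
    [[-0.3, 3.6, 0], [0, 0, -1.6]],
    [[-0.3, 3.6, 0], [0, 0, -1.6]],
    [[-0.3, 3.6, 0], [0, 0, -1.7]],
    [[-0.3, 3.6, 0], [0, 0, -1.7]],
    [[-0.3, 3.6, 0], [0, 0, -1.7]],
    [[-0.3, 3.6, 0], [0, 0, -1.7]],
    [[0, 0.1, -2], [0, 0, 0]],
    [[0, 0, -2], [0, 0, 0]],
  ],
)

```text
clock: 10.25
tool_pos: [0.4734, -0.0156, 0.0783]
eef_rot: [0.011, 1.0, 0.001, 0.001]
contact_force: [-0.0, -0.2, -0.5]
opening: 0.379
finger_force: 30.0
```

Emit:
step_arm(
  increments=[
    [[0, -0.2, -1.8], [0, 0, -0.2]],
    [[0, 0, -1.3], [0, 0, 0]],
    [[0, 0, -0.7], [0, 0, 0]],
    [[0, 0, -0.4], [0, 0, 0]],
    [[0, 0, -0.2], [0, 0, 0]],
    [[0, 0, 0], [0, 0, 0]],
    [[0, 0, 0], [0, 0, 0]],
    [[0, 0, 0], [0, 0, 0]],
    [[0, 0, 0], [0, 0, 0]],
    [[0, 0, 0], [0, 0, 0]],
  ],
)

```text
clock: 11.25
tool_pos: [0.4727, -0.0198, 0.034]
eef_rot: [0.015, 1.0, 0.0, 0.0]
contact_force: [-0.4, 0.6, 2.0]
opening: 0.379
finger_force: 30.0
```

Emit:
step_arm(
  increments=[
    [[0, 0, 0], [0, 0, 0]],
    [[0, 0, 0], [0, 0, 0]],
    [[0, 0, 0], [0, 0, 0]],
    [[0, 0, 1.5], [0, 0, 0]],
    [[0, 0, 3], [0, 0, 0]],
    [[0, 0, 4], [0, 0, 0]],
    [[0, 1, 4], [0, 0, 0]],
    [[0, 3, 3], [0, 0, 0]],
    [[0, 4, 2], [0, 0, 0]],
    [[0.3, 4, 0], [0, 0, 0]],
  ],
  fingers=0.65,
)

```text
clock: 12.25
tool_pos: [0.4767, 0.1014, 0.2115]
eef_rot: [0.016, 1.0, 0.001, 0.002]
contact_force: [0.4, 0.8, -0.5]
opening: 0.65
finger_force: 0.0
```

```bash
python3 - <<'E'
from plant import r
from h import *
c=r.calibration("top");W=world(c,np.load("top0.npy"))
for x in (.44,.47,.50,.53,.56):
    m=(abs(W[...,0]-x)<.015)&(W[...,2]>.05)&(W[...,2]<.3)&(W[...,1]>.25);print(x,W[m][:,1].min().round(3) if m.any() else None)
h=W[60:160,225:325].reshape(-1,3);h=h[(h[:,2]>.14)&(h[:,2]<.2)];print("head y",np.percentile(h[:,1],[1,99]),"x",np.percentile(h[:,0],[1,99]),h[:,2].max())
E
```

```text
0.44 0.477
0.47 0.481
0.5 0.534
0.53 0.496
0.56 0.5
head y [-0.05368952  0.11336396] x [0.61968506 0.7957266 ] 0.18298759446587579
```

Emit:
step_arm(
  increments=[
    [[0.5, 3.4, 0], [0, 0, 0.9]],
    [[0.5, 3.4, 0], [0, 0, 0.9]],
    [[0.5, 3.4, 0], [0, 0, 0.9]],
    [[0.5, 3.4, 0], [0, 0, 0.9]],
    [[0.5, 3.4, 0], [0, 0, 0.9]],
    [[0.5, 3.4, 0], [0, 0, 0.9]],
    [[0.5, 3.4, 0], [0, 0, 0.9]],
    [[0.5, 3.4, -1], [0, 0, 0.7]],
    [[0, 0, -3], [0, 0, 0]],
    [[0, 0, -4], [0, 0, 0]],
  ],
)

```text
clock: 13.25
tool_pos: [0.5161, 0.3748, 0.1292]
eef_rot: [-0.047, 0.999, 0.002, 0.002]
contact_force: [0.6, -0.0, -0.1]
opening: 0.649
finger_force: 0.0
```

```bash
python3 - <<'E'
from plant import r
from h import *
s=r.get_state();print(s["tool_pos"],yaw(s),s["q"])
c,p,d,W=look(r,"wrist","w3")
hsv=cv2.cvtColor(p,cv2.COLOR_RGB2HSV)
m=(W[...,2]>.014)&(W[...,2]<.026)&(d>.05)&(hsv[...,0]>13)&(hsv[...,0]<21)
n,l,st,_=cv2.connectedComponentsWithStats(cv2.morphologyEx(m.astype(np.uint8),cv2.MORPH_OPEN,np.ones((5,5))))
for i in range(1,n):
    if st[i,4]>800:print(st[i],rect(W[l==i][:,:2]),np.median(W[l==i][:,2]))
E
```

```text
[0.51607122 0.37477793 0.12917845] (np.float64(95.43077189448401), array([ 0.003,  0.004, -1.   ])) [-0.50388744  0.85694741 -0.36418692  1.61522336  0.40924651  0.74105065
  0.60869321]
[ 293  124   47  209 8995] (array([514.9, 374.9]), 168.1, 34.1, 5.7) 0.019751502823943768
```

Emit:
step_arm(
  increments=[
    [[0, 0, -3], [0, 0, 0]],
    [[0, 0, -3], [0, 0, 0]],
    [[0, 0, -3], [0, 0, 0]],
    [[0, 0, -2], [0, 0, 0]],
    [[0, 0, -1], [0, 0, 0]],
    [[0, 0, -0.2], [0, 0, 0]],
    [[0, 0, 0], [0, 0, 0]],
    [[0, 0, 0], [0, 0, 0]],
    [[0, 0, 0], [0, 0, 0]],
    [[0, 0, 0], [0, 0, 0]],
  ],
)

```text
clock: 14.3
tool_pos: [0.516, 0.3725, 0.0076]
eef_rot: [-0.046, 0.999, 0.0, 0.001]
contact_force: [-0.3, 0.6, 0.1]
opening: 0.647
finger_force: 0.0
```

Emit:
step_arm(
  increments=[
    [[0, 0, 0], [0, 0, 0]],
    [[0, 0, 0], [0, 0, 0]],
    [[0, 0, 0], [0, 0, 0]],
    [[0, 0, 0], [0, 0, 0]],
    [[0, 0, 1], [0, 0, 0]],
    [[0, 0, 3], [0, 0, 0]],
    [[0, 0, 4], [0, 0, 0]],
    [[0, -1, 3], [0, 0, -4]],
    [[-0.3, -3, 1], [0, 0, -8]],
    [[-0.5, -3, 0], [0, 0, -8]],
  ],
  fingers=0.2,
)

```text
clock: 15.3
tool_pos: [0.5087, 0.3028, 0.1295]
eef_rot: [0.13, 0.991, 0.002, 0.002]
contact_force: [-0.4, -0.4, -0.7]
opening: 0.382
finger_force: 30.0
```

Emit:
step_arm(
  increments=[
    [[-0.6, -2.7, 0], [0, 0, -7.6]],
    [[-0.6, -2.7, 0], [0, 0, -7.6]],
    [[-0.6, -2.7, 0], [0, 0, -7.6]],
    [[-0.6, -2.7, 0], [0, 0, -7.6]],
    [[-0.6, -2.7, 0], [0, 0, -7.6]],
    [[-0.6, -2.7, 0], [0, 0, -7.6]],
    [[-0.6, -2.7, 0], [0, 0, -7.6]],
    [[-0.6, -2.7, 0], [0, 0, -7.7]],
    [[-0.6, -2.7, 0], [0, 0, -7.7]],
    [[-0.5, -2.5, 0], [0, 0, -7.7]],
  ],
)

```text
clock: 16.3
tool_pos: [0.4482, 0.0332, 0.1273]
eef_rot: [0.715, 0.699, 0.0, 0.0]
contact_force: [1.1, -0.1, -0.7]
opening: 0.384
finger_force: 30.0
```

Emit:
step_arm(
  increments=[
    [[0.2, 0.1, -2.5], [0, 0, 0]],
    [[0, 0, -2.5], [0, 0, 0]],
    [[0, 0, -1.3], [0, 0, 0]],
    [[0, 0, -0.6], [0, 0, 0]],
    [[0, 0, -0.4], [0, 0, 0]],
    [[0, 0, -0.2], [0, 0, 0]],
    [[0, 0, 0], [0, 0, 0]],
    [[0, 0, 0], [0, 0, 0]],
    [[0, 0, 0], [0, 0, 0]],
    [[0, 0, 0], [0, 0, 0]],
  ],
)

```text
clock: 17.3
tool_pos: [0.4508, 0.0354, 0.0527]
eef_rot: [0.713, 0.701, 0.001, 0.0]
contact_force: [-0.7, -0.3, 6.9]
opening: 0.381
finger_force: 30.0
```

Emit:
step_arm(
  increments=[
    [[0, 0, 0], [0, 0, 0]],
    [[0, 0, 0], [0, 0, 0]],
    [[0, 0, 0], [0, 0, 0]],
    [[0, 0, 1.5], [0, 0, 0]],
    [[0, 0, 3], [0, 0, 0]],
    [[0, 0, 4], [0, 0, 0]],
    [[0, 0, 4], [0, 0, 0]],
    [[0, -1, 2], [0, 0, 5]],
    [[0, -3, 0], [0, 0, 8]],
    [[0, -3, 0], [0, 0, 8]],
  ],
  fingers=0.65,
)

```text
clock: 18.3
tool_pos: [0.4511, -0.035, 0.1977]
eef_rot: [0.57, 0.822, 0.001, 0.001]
contact_force: [-0.3, -0.6, -0.2]
opening: 0.647
finger_force: 0.0
```

Emit:
step_arm(
  increments=[
    [[1.2, -2.3, 0], [0, 0, 8]],
    [[1.2, -2.3, 0], [0, 0, 8]],
    [[1.2, -2.3, 0], [0, 0, 8]],
    [[1.2, -2.3, 0], [0, 0, 8]],
    [[1.2, -2.3, 0], [0, 0, 8]],
    [[1.2, -2.3, 0], [0, 0, 8]],
    [[1.2, -2.3, 0], [0, 0, 8]],
    [[1.2, -2.3, 0], [0, 0, 6]],
    [[1.2, -2.3, 0], [0, 0, 0]],
    [[1.2, -2.3, 0], [0, 0, 0]],
  ],
)

```text
clock: 19.3
tool_pos: [0.5704, -0.266, 0.1964]
eef_rot: [0.07, 0.998, 0.0, -0.0]
contact_force: [0.7, -0.2, -0.4]
opening: 0.651
finger_force: 0.0
```

```bash
python3 - <<'E'
from plant import r
from h import *
s=r.get_state();print(s["tool_pos"],yaw(s),s["q"],s["clock"])
c,p,d,W=look(r,"wrist","w4")
hsv=cv2.cvtColor(p,cv2.COLOR_RGB2HSV)
m=(W[...,2]>.007)&(W[...,2]<.034)&(d>.05)&(hsv[...,0]>13)&(hsv[...,0]<21)&(hsv[...,2]>170)
n,l,st,_=cv2.connectedComponentsWithStats(cv2.morphologyEx(m.astype(np.uint8),cv2.MORPH_OPEN,np.ones((5,5))))
for i in range(1,n):
    if st[i,4]>800:
        q=W[l==i];R=rect(q[:,:2]);a=np.radians(R[3]);ss=(q[:,:2]-R[0]/1000)@[np.cos(a),np.sin(a)];print(st[i],R,np.median(q[:,2]),np.polyfit(ss,q[:,2],1))
c,p,d,W=look(r,"top","t4")
w=W[150:270,220:335];hs=cv2.cvtColor(p,cv2.COLOR_RGB2HSV)[150:270,220:335]
for z0,z1 in((.062,.072),(.041,.052),(.022,.031)):
    m=((w[...,2]>z0)&(w[...,2]<z1)).astype(np.uint8);m=cv2.morphologyEx(m,cv2.MORPH_OPEN,np.ones((3,3)));n,l,st,_=cv2.connectedComponentsWithStats(m)
    for i in range(1,n):
        if st[i,4]>60:print(z0,st[i],rect(w[l==i][:,:2]))
E
```

```text
[ 0.57040988 -0.26597272  0.19638208] (np.float64(82.00410240195826), array([-0.001,  0.   , -1.   ])) [ 0.61661503  0.77492099 -0.4694546   1.58442439  0.42090234  0.88538741
  1.42370495] 19.3
[ 314   56   38  109 2921] (array([ 471.5, -237.9]), 93.9, 33.4, -7.9) 0.012471361917883856 [0.12539778 0.01386894]
0.062 [  18   75   77   16 1160] (array([451.1,  33.5]), 167.2, 33.8, 88.6)
0.041 [ 28  24  16  52 766] (array([529.2,  79.9]), 117.2, 34.0, -2.2)
0.041 [ 73  26  16  49 737] (array([525.7, -21.5]), 110.5, 33.8, -1.5)
0.041 [ 27  91  16   8 123] (array([427.3,  83.6]), 34.4, 15.9, 88.8)
0.041 [ 73  91  15  10 144] (array([422.8, -18.1]), 31.4, 20.2, 88.5)
0.022 [ 20  35   9  15 126] (array([550.6, 108.7]), 33.0, 19.2, -0.7)
0.022 [ 55  35  19  15 185] (array([548.5,  16.8]), 41.6, 33.3, 88.9)
```

View pics/w4.png

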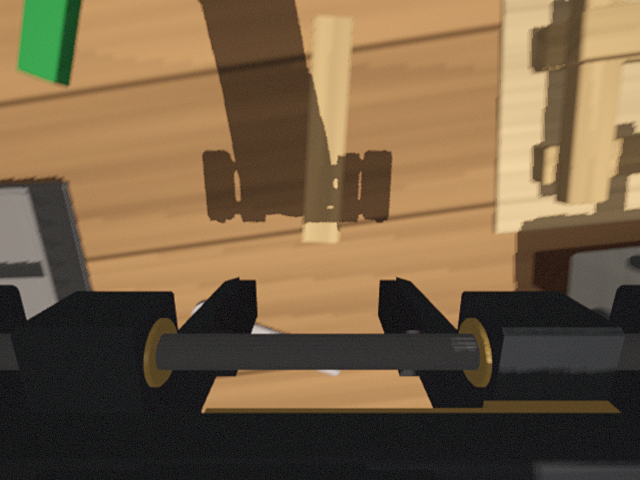

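The wrist view shows the taper with its thin end at (333,16) and thick end at (320,243), consistent with the height slope of +0.125. The crib at right has its layers in place.

Emit:
step_arm(
  increments=[
    [[0, 0.7, -3], [0.7, 5, 0]],
    [[0.1, 0.7, -3], [0.7, 5, 0]],
    [[0, 0, -3], [0.7, 5, 0]],
    [[0, 0, -2.5], [0.7, 5, 0]],
    [[0, 0, -2.5], [0.7, 5, 0]],
    [[0, 0, -2], [0, 0, 0]],
    [[0, 0, -1.2], [0, 0, 0]],
    [[0, 0, -0.6], [0, 0, 0]],
    [[0, 0, 0], [0, 0, 0]],
    [[0, 0, 0], [0, 0, 0]],
  ],
  fingers=0.75,
)

```text
clock: 20.4
tool_pos: [0.572, -0.2513, 0.0204]
eef_rot: [0.068, 0.974, 0.015, -0.217]
contact_force: [0.2, -0.3, 1.1]
opening: 0.751
finger_force: 0.0
```

```bash
python3 - <<'E'
from plant import r
from h import *
s=r.get_state();print(s["tool_pos"],yaw(s),s["clock"],s["contact_force"])
c=r.calibration("wrist")
# thick end edge from the earlier top view: depth-based, z>24 mm
c=r.calibration("top");W=world(c,np.load("top0.npy"));w=W[160:200,385:420].reshape(-1,3)
w=w[(w[:,2]>.024)&(w[:,2]<.033)];print(rect(w[:,:2]),w[:,0].max())
E
```

```text
[ 0.57197591 -0.25127776  0.02037408] (np.float64(82.00090927396627), array([-0.42 ,  0.059, -0.905])) 20.4 [ 0.15199061 -0.32558525  1.06585323]
(array([ 559.9, -257.7]), 61.5, 34.0, -10.9) 0.5905566704875324
```

Emit:
step_arm(
  increments=[
    [[0, 0, -0.5], [0, 0, 0]],
    [[0, 0, -0.3], [0, 0, 0]],
    [[0, 0, 0], [0, 0, 0]],
    [[0, 0, 0], [0, 0, 0]],
    [[0, 0, 0], [0, 0, 0]],
    [[0, 0, 0], [0, 0, 0]],
    [[0, 0, 0], [0, 0, 0]],
    [[0, 0, 0], [0, 0, 0]],
    [[0, 0, 0], [0, 0, 0]],
    [[0, 0, 0], [0, 0, 0]],
  ],
)

```text
clock: 21.4
tool_pos: [0.5716, -0.2508, 0.0107]
eef_rot: [0.068, 0.973, 0.015, -0.218]
contact_force: [1.2, -0.4, 0.3]
opening: 0.748
finger_force: 0.0
```

Emit:
step_arm(
  increments=[
    [[0, 0, 0], [0, 0, 0]],
    [[0, 0, 0], [0, 0, 0]],
    [[0, 0, 0], [0, 0, 0]],
    [[0, 0, 0], [0, 0, 0]],
    [[0, 0, 0], [0, 0, 0]],
    [[0, 0, 0], [0, 0, 0]],
    [[0, 0, 1], [0, 0, 0]],
    [[0, 0, 2], [0, 0, 0]],
    [[0, 0, 3], [0, 0, 0]],
    [[0, 0, 2], [0, 0, 0]],
  ],
  fingers=0.2,
  grip_force=45,
)

```text
clock: 22.4
tool_pos: [0.5728, -0.2509, 0.0941]
eef_rot: [0.068, 0.974, 0.015, -0.216]
contact_force: [0.1, 0.4, -1.6]
opening: 0.384
finger_force: 44.9
```

Emit:
step_arm(
  increments=[
    [[0, 0.4, 0], [0, 0, -8.4]],
    [[-0.2, 0.7, 0], [0, 0, -8.4]],
    [[-0.3, 0.7, 0], [0, 0, -8.4]],
    [[-0.3, 0.7, 0], [0, 0, -8.4]],
    [[-0.3, 0.7, 0], [0, 0, -8.4]],
    [[-0.3, 0.7, 0], [0, 0, -8.3]],
    [[-0.3, 0.7, 0], [0, 0, -8.3]],
    [[-0.4, 0.7, 0], [0, 0, -8.3]],
    [[-0.4, 0.8, 0], [0, 0, -8.3]],
    [[-0.4, 0.8, 0], [0, 0, -8.3]],
  ],
)

```text
clock: 23.4
tool_pos: [0.5429, -0.1824, 0.092]
eef_rot: [0.701, 0.679, 0.157, -0.151]
contact_force: [0.6, 0.3, -1.5]
opening: 0.383
finger_force: 44.9
```

```bash
python3 - <<'E'
from plant import r
from h import *
s=r.get_state();print(s["tool_pos"],yaw(s),s["clock"],s["contact_force"],s["q"].round(2))
c,p,d,W=look(r,"top","t5")
hsv=cv2.cvtColor(p,cv2.COLOR_RGB2HSV)
m=np.zeros(d.shape,np.uint8);m[180:330,230:400]=((W[...,2]>.08)&(W[...,2]<.125)&(hsv[...,0]>13)&(hsv[...,0]<21)&(hsv[...,1]>100)&(hsv[...,2]>90))[180:330,230:400]
m=cv2.morphologyEx(m,cv2.MORPH_OPEN,np.ones((3,3)));q=W[m>0];R=rect(q[:,:2]);a=np.radians(R[3]);ss=(q[:,:2]-R[0]/1000)@[np.cos(a),np.sin(a)];print(R,np.polyfit(ss,q[:,2],1))
p,d=r.snapshot("scene");cv2.imwrite("pics/s5.png",cv2.resize(p[150:350,230:480,::-1],None,fx=2.5,fy=2.5))
E
```

```text
[ 0.54285289 -0.18242034  0.09203013] (np.float64(-1.8466603772100858), array([ 0.015,  0.425, -0.905])) 23.4 [ 0.63111548  0.26156608 -1.53845371] [ 0.63  0.94 -0.31  1.67 -0.23  0.74  0.58]
(array([ 542.1, -101.1]), 198.3, 32.5, 87.3) [-0.12928195  0.09662995]
```

View pics/s5.png

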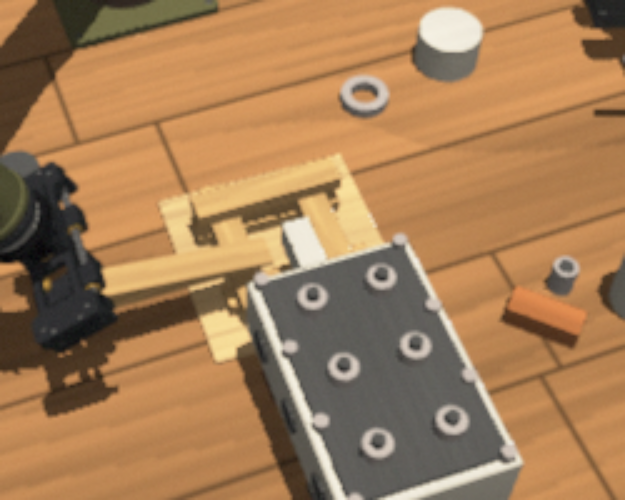

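The scene view shows the taper held level, thin end towards the lug, lying over the second layer at crop (230,260), with nothing disturbed.

Emit:
step_arm(
  increments=[
    [[0.2, 0, -1], [0, 0, 0.3]],
    [[0.2, 0, -1], [0, 0, 0]],
    [[0, 0, -0.7], [0, 0, 0]],
    [[0, 0, -0.5], [0, 0, 0]],
    [[0, 0, 0], [0, 0, 0]],
    [[0, 0, 0], [0, 0, 0]],
    [[0, 0, 0], [0, 0, 0]],
    [[0, 0.5, 0], [0, 0, 0]],
    [[0, 1, 0], [0, 0, 0]],
    [[0.1, 1, 0], [0, 0, 0]],
  ],
)

```text
clock: 24.5
tool_pos: [0.5474, -0.1556, 0.059]
eef_rot: [0.697, 0.683, 0.156, -0.153]
contact_force: [1.0, -0.3, -0.8]
opening: 0.38
finger_force: 44.9
```

Emit:
step_arm(
  increments=[
    [[0, 1, 0], [0, 0, 0]],
    [[0, 1, 0], [0, 0, 0]],
    [[0, 1, 0], [0, 0, 0]],
    [[0.1, 1, 0], [0, 0, 0]],
    [[0, 1, 0], [0, 0, 0]],
    [[0, 1, 0], [0, 0, 0]],
    [[0, 1, 0], [0, 0, 0]],
    [[0.1, 0.5, 0], [0, 0, 0]],
    [[0, 0.5, 0], [0, 0, 0]],
    [[0, 0, 0], [0, 0, 0]],
  ],
)

```text
clock: 25.5
tool_pos: [0.5495, -0.0759, 0.0588]
eef_rot: [0.697, 0.683, 0.156, -0.153]
contact_force: [0.2, -0.2, -1.6]
opening: 0.381
finger_force: 44.9
```

Emit:
step_arm(
  increments=[
    [[0, 0, -0.1], [0, 0, 0]],
    [[0, 0, -0.1], [0, 0, 0]],
    [[0, 0, -0.1], [0, 0, 0]],
    [[0, 0, 0], [0, 0, 0]],
    [[0, 0, 0], [0, 0, 0]],
    [[0, 0, 0], [0, 0, 0]],
    [[0, 0, 0], [0, 0, 0]],
    [[0, 0, 0], [0, 0, 0]],
    [[0, 0, 0], [0, 0, 0]],
    [[0, 0, 0], [0, 0, 0]],
  ],
)

```text
clock: 26.5
tool_pos: [0.5496, -0.0775, 0.0564]
eef_rot: [0.697, 0.683, 0.156, -0.153]
contact_force: [-1.1, -3.0, 6.3]
opening: 0.376
finger_force: 45.0
```

Emit:
step_arm(
  increments=[
    [[0, 0, 0], [0, 0, 0]],
    [[0, 0, 0], [0, 0, 0]],
    [[0, 0, 0], [0, 0, 0]],
    [[0, 0, 0], [0, 0, 0]],
    [[0, -0.5, 1], [0, 0, 0]],
    [[0, -1, 2], [0, 0, 0]],
    [[0, -1.5, 3], [0, 0, 0]],
    [[0, -2, 4], [0, 0, 0]],
    [[0, -2, 3], [0, 0, 0]],
    [[0, -2, 0], [0, 0, 0]],
  ],
  fingers=0.5,
)

```text
clock: 27.5
tool_pos: [0.552, -0.1685, 0.1909]
eef_rot: [0.697, 0.684, 0.158, -0.149]
contact_force: [0.4, -0.1, 0.1]
opening: 0.5
finger_force: 0.0
```

```bash
python3 - <<'E'
from plant import r
from h import *
s=r.get_state();print(s["tool_pos"],yaw(s),s["clock"],s["contact_force"],s["q"].round(2))
c,p,d,W=look(r,"top","t6")
hsv=cv2.cvtColor(p,cv2.COLOR_RGB2HSV)
m=np.zeros(d.shape,np.uint8);m[170:215,225:345]=((W[...,2]>.0485)&(W[...,2]<.079))[170:215,225:345]
q=W[m>0];R=rect(q[:,:2]);a=np.radians(R[3]);ss=(q[:,:2]-R[0]/1000)@[np.cos(a),np.sin(a)];print(R,np.polyfit(ss,q[:,2],1),q[:,1].min(),q[:,1].max(),len(q))
cv2.imwrite("pics/t6c.png",cv2.resize(p[140:290,190:390,::-1],None,fx=3,fy=3))
E
```

```text
[ 0.55203777 -0.16847254  0.19087101] (np.float64(-1.187390385225917), array([ 0.016,  0.423, -0.906])) 27.5 [ 0.44804905 -0.12734276  0.05592564] [ 0.61  0.8  -0.31  1.63 -0.25  0.9   0.52]
(array([539.2,   4.8]), 198.6, 88.7, 86.5) [-0.11224628  0.06181065] -0.09447429306333724 0.10273349627678154 1239
```

View pics/t6c.png

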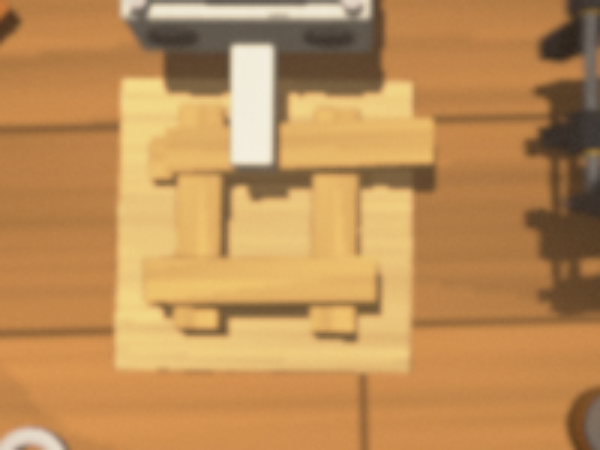

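The crop shows every slat in place and the taper under the lug, thick end at (434,140). Next: close the fingers, set the tool upright and push from behind the thick end.

Emit:
step_arm(
  increments=[
    [[0, 0, 0], [-5, 0.9, 0]],
    [[0, 0, 0], [-5, 0, 0]],
    [[0, 0, 0], [-5, 0, 0]],
    [[0, 0, 0], [-5, 0, 0]],
    [[0, 0, 0], [-5, 0, 0]],
    [[0, 0, 0], [0, 0, 8.5]],
    [[0, 0, 0], [0, 0, 8.5]],
    [[0, 0, 0], [0, 0, 8.5]],
    [[0, 0, 0], [0, 0, 8.5]],
    [[0, 0, 0], [0, 0, 8.5]],
  ],
  fingers=0.0,
  grip_force=20,
)

```text
clock: 28.55
tool_pos: [0.549, -0.1661, 0.1856]
eef_rot: [0.411, 0.912, -0.002, -0.004]
contact_force: [-0.5, -0.8, -0.1]
opening: 0.008
finger_force: 0.0
```

Emit:
step_arm(
  increments=[
    [[0, 0, 0], [0, 0, 8.5]],
    [[0, 0, 0], [0, 0, 8.5]],
    [[0, 0, 0], [0, 0, 8.5]],
    [[0, 0, 0], [0, 0, 8.5]],
    [[0, 0, 0], [0, 0, 8.5]],
    [[0, 0, -2], [0, 0, 4.5]],
    [[0, 0, -3], [0, 0, 0]],
    [[0, 0, -2], [0, 0, 0]],
    [[0, 0, 0], [0, 0, 0]],
    [[0, 0, 0], [0, 0, 0]],
  ],
)

```text
clock: 29.55
tool_pos: [0.5494, -0.1664, 0.116]
eef_rot: [0.016, 1.0, -0.003, -0.002]
contact_force: [0.3, 0.6, 0.7]
opening: 0.006
finger_force: 0.0
```

Emit:
step_arm(
  increments=[
    [[0, 0, -2], [0, 0, 0]],
    [[0, 0, -2], [0, 0, 0]],
    [[0, 0, -1.4], [0, 0, 0]],
    [[0, 0, -0.7], [0, 0, 0]],
    [[0, 0.5, 0], [0, 0, 0]],
    [[0, 1, 0], [0, 0, 0]],
    [[0, 1, 0], [0, 0, 0]],
    [[0, 1, 0], [0, 0, 0]],
    [[0, 0.5, 0], [0, 0, 0]],
    [[0, 0, 0], [0, 0, 0]],
  ],
)

```text
clock: 30.55
tool_pos: [0.5499, -0.1251, 0.055]
eef_rot: [0.016, 1.0, -0.003, -0.002]
contact_force: [0.5, 0.6, 0.7]
opening: 0.007
finger_force: 0.0
```

Emit:
step_arm(
  increments=[
    [[0, 0.2, 0], [0, 0, 0]],
    [[0, 0.2, 0], [0, 0, 0]],
    [[0, 0.2, 0], [0, 0, 0]],
    [[0, 0.2, 0], [0, 0, 0]],
    [[0, 0.2, 0], [0, 0, 0]],
    [[0, 0.2, 0], [0, 0, 0]],
    [[0, 0.2, 0], [0, 0, 0]],
    [[0, 0.2, 0], [0, 0, 0]],
    [[0, 0, 0], [0, 0, 0]],
    [[0, 0, 0], [0, 0, 0]],
  ],
)

```text
clock: 31.55
tool_pos: [0.5496, -0.1107, 0.0547]
eef_rot: [0.017, 1.0, -0.003, -0.002]
contact_force: [0.8, 0.4, 0.3]
opening: 0.009
finger_force: 0.0
```

Emit:
step_arm(
  increments=[
    [[0, 0.2, 0], [0, 0, 0]],
    [[0, 0.2, 0], [0, 0, 0]],
    [[0, 0.2, 0], [0, 0, 0]],
    [[0, 0.2, 0], [0, 0, 0]],
    [[0, 0.2, 0], [0, 0, 0]],
    [[0, 0.2, 0], [0, 0, 0]],
    [[0, 0, 0], [0, 0, 0]],
    [[0, 0, 0], [0, 0, 0]],
    [[0, 0, 0], [0, 0, 0]],
    [[0, 0, 0], [0, 0, 0]],
  ],
)

```text
clock: 32.55
tool_pos: [0.5496, -0.0988, 0.0548]
eef_rot: [0.017, 1.0, -0.003, -0.002]
contact_force: [0.4, -0.3, 0.6]
opening: 0.002
finger_force: 0.0
```

```bash
cat > t.py <<'E'
from plant import r
from h import *
import sys
s=r.get_state();print(s["tool_pos"].round(4),s["clock"],s["contact_force"].round(2))
c,p,d,W=look(r,"top",sys.argv[1])
hsv=cv2.cvtColor(p,cv2.COLOR_RGB2HSV)
def fit(z0,z1,u0,u1,v0=172,v1=214):
    m=np.zeros(d.shape,np.uint8);m[v0:v1,u0:u1]=((W[...,2]>z0)&(W[...,2]<z1)&(hsv[...,1]>90))[v0:v1,u0:u1]
    m=cv2.morphologyEx(m,cv2.MORPH_OPEN,np.ones((3,3)));q=W[m>0];return rect(q[:,:2]),q[:,1].min().round(4),q[:,1].max().round(4)
print("taper",fit(.0485,.072,225,330))
w=W[160:192,270:280];w=w[(w[...,2]>.09)&(w[...,2]<.115)];print("lug z mean",w[:,2].mean().round(5),len(w))
E
python3 t.py t7
```

```text
[ 0.5496 -0.0988  0.0548] 32.55 [ 0.39 -0.33  0.58]
taper ((array([551.7,  29.7]), 172.9, 35.0, 89.0), np.float64(-0.0565), np.float64(0.1163))
lug z mean 0.10141 320
```

Emit:
step_arm(
  increments=[
    [[0, 0.1, 0], [0, 0, 0]],
    [[0, 0.1, 0], [0, 0, 0]],
    [[0, 0.1, 0], [0, 0, 0]],
    [[0, 0.1, 0], [0, 0, 0]],
    [[0, 0.1, 0], [0, 0, 0]],
    [[0, 0.1, 0], [0, 0, 0]],
    [[0, 0, 0], [0, 0, 0]],
    [[0, 0, 0], [0, 0, 0]],
    [[0, 0, 0], [0, 0, 0]],
    [[0, 0, 0], [0, 0, 0]],
  ],
)

```text
clock: 33.6
tool_pos: [0.5496, -0.0927, 0.0547]
eef_rot: [0.017, 1.0, -0.003, -0.002]
contact_force: [-0.2, -0.3, -0.6]
opening: 0.004
finger_force: 0.0
```

Emit:
step_arm(
  increments=[
    [[0, 0.1, 0], [0, 0, 0]],
    [[0, 0.1, 0], [0, 0, 0]],
    [[0, 0.1, 0], [0, 0, 0]],
    [[0, 0.1, 0], [0, 0, 0]],
    [[0, 0, 0], [0, 0, 0]],
    [[0, 0, 0], [0, 0, 0]],
    [[0, 0, 0], [0, 0, 0]],
    [[0, 0, 0], [0, 0, 0]],
    [[0, 0, 0], [0, 0, 0]],
    [[0, 0, 0], [0, 0, 0]],
  ],
)

```text
clock: 34.6
tool_pos: [0.5496, -0.0887, 0.0547]
eef_rot: [0.017, 1.0, -0.003, -0.002]
contact_force: [0.5, -0.3, 0.1]
opening: 0.005
finger_force: 0.0
```

Emit:
step_arm(
  increments=[
    [[0, 0.05, 0], [0, 0, 0]],
    [[0, 0.05, 0], [0, 0, 0]],
    [[0, 0.05, 0], [0, 0, 0]],
    [[0, 0.05, 0], [0, 0, 0]],
    [[0, 0.05, 0], [0, 0, 0]],
    [[0, 0.05, 0], [0, 0, 0]],
    [[0, 0.05, 0], [0, 0, 0]],
    [[0, 0.05, 0], [0, 0, 0]],
    [[0, 0.05, 0], [0, 0, 0]],
    [[0, 0.05, 0], [0, 0, 0]],
  ],
)

```text
clock: 35.6
tool_pos: [0.5496, -0.0837, 0.0548]
eef_rot: [0.017, 1.0, -0.003, -0.002]
contact_force: [-0.3, -0.5, 0.0]
opening: 0.005
finger_force: 0.2
```

Emit:
step_arm(
  increments=[
    [[0, 0.05, 0], [0, 0, 0]],
    [[0, 0.05, 0], [0, 0, 0]],
    [[0, 0.05, 0], [0, 0, 0]],
    [[0, 0.05, 0], [0, 0, 0]],
    [[0, 0.05, 0], [0, 0, 0]],
    [[0, 0.05, 0], [0, 0, 0]],
    [[0, 0.05, 0], [0, 0, 0]],
    [[0, 0.05, 0], [0, 0, 0]],
    [[0, 0, 0], [0, 0, 0]],
    [[0, 0, 0], [0, 0, 0]],
  ],
)

```text
clock: 36.6
tool_pos: [0.5496, -0.0796, 0.0548]
eef_rot: [0.017, 1.0, -0.003, -0.002]
contact_force: [0.2, 0.1, -0.8]
opening: 0.01
finger_force: 0.0
```

```bash
python3 t.py t8
```

```text
[ 0.5496 -0.0796  0.0548] 36.6 [ 0.19  0.13 -0.81]
taper ((array([552.4,  46.3]), 171.2, 35.1, 88.8), np.float64(-0.0395), np.float64(0.1317))
lug z mean 0.10122 318
```

Emit:
step_arm(
  increments=[
    [[0, 0.05, 0], [0, 0, 0]],
    [[0, 0.05, 0], [0, 0, 0]],
    [[0, 0.05, 0], [0, 0, 0]],
    [[0, 0.05, 0], [0, 0, 0]],
    [[0, 0.05, 0], [0, 0, 0]],
    [[0, 0.05, 0], [0, 0, 0]],
    [[0, 0.05, 0], [0, 0, 0]],
    [[0, 0.05, 0], [0, 0, 0]],
    [[0, 0, 0], [0, 0, 0]],
    [[0, 0, 0], [0, 0, 0]],
  ],
)

```text
clock: 37.65
tool_pos: [0.5496, -0.0756, 0.0547]
eef_rot: [0.017, 1.0, -0.003, -0.002]
contact_force: [0.1, -0.6, 0.2]
opening: 0.004
finger_force: 0.1
```

Emit:
step_arm(
  increments=[
    [[0, 0.05, 0], [0, 0, 0]],
    [[0, 0.05, 0], [0, 0, 0]],
    [[0, 0.05, 0], [0, 0, 0]],
    [[0, 0.05, 0], [0, 0, 0]],
    [[0, 0.05, 0], [0, 0, 0]],
    [[0, 0.05, 0], [0, 0, 0]],
    [[0, 0.05, 0], [0, 0, 0]],
    [[0, 0.05, 0], [0, 0, 0]],
    [[0, 0, 0], [0, 0, 0]],
    [[0, 0, 0], [0, 0, 0]],
  ],
)

```text
clock: 38.65
tool_pos: [0.5496, -0.0716, 0.0547]
eef_rot: [0.017, 1.0, -0.003, -0.002]
contact_force: [-0.1, -0.4, -0.5]
opening: 0.003
finger_force: 0.1
```

Emit:
step_arm(
  increments=[
    [[0, 0.05, 0], [0, 0, 0]],
    [[0, 0.05, 0], [0, 0, 0]],
    [[0, 0.05, 0], [0, 0, 0]],
    [[0, 0.05, 0], [0, 0, 0]],
    [[0, 0.05, 0], [0, 0, 0]],
    [[0, 0.05, 0], [0, 0, 0]],
    [[0, 0.05, 0], [0, 0, 0]],
    [[0, 0.05, 0], [0, 0, 0]],
    [[0, 0, 0], [0, 0, 0]],
    [[0, 0, 0], [0, 0, 0]],
  ],
)

```text
clock: 39.65
tool_pos: [0.5496, -0.0676, 0.0548]
eef_rot: [0.017, 1.0, -0.003, -0.002]
contact_force: [-0.1, -1.5, -0.5]
opening: 0.004
finger_force: 0.1
```

```bash
python3 t.py t9
```

```text
[ 0.5496 -0.0676  0.0548] 39.65 [-0.15 -1.45 -0.54]
taper ((array([553.6,  60.7]), 169.7, 35.1, 88.1), np.float64(-0.0243), np.float64(0.1455))
lug z mean 0.10145 163
```

Emit:
step_arm(
  increments=[
    [[0, 0.05, 0], [0, 0, 0]],
    [[0, 0.05, 0], [0, 0, 0]],
    [[0, 0.05, 0], [0, 0, 0]],
    [[0, 0.05, 0], [0, 0, 0]],
    [[0, 0, 0], [0, 0, 0]],
    [[0, 0, 0], [0, 0, 0]],
    [[0, 0, 0], [0, 0, 0]],
    [[0, 0, 0], [0, 0, 0]],
    [[0, 0, 0], [0, 0, 0]],
    [[0, 0, 0], [0, 0, 0]],
  ],
)

```text
clock: 40.7
tool_pos: [0.5494, -0.0663, 0.0548]
eef_rot: [0.017, 1.0, -0.003, -0.002]
contact_force: [0.2, -5.1, 1.0]
opening: 0.004
finger_force: 2.5
```

Contact felt at about y = -0.068. I need about 9 mm of measured travel past it.

Emit:
step_arm(
  increments=[
    [[0, 0.05, 0], [0, 0, 0]],
    [[0, 0.05, 0], [0, 0, 0]],
    [[0, 0.05, 0], [0, 0, 0]],
    [[0, 0.05, 0], [0, 0, 0]],
    [[0, 0.05, 0], [0, 0, 0]],
    [[0, 0.05, 0], [0, 0, 0]],
    [[0, 0.05, 0], [0, 0, 0]],
    [[0, 0.05, 0], [0, 0, 0]],
    [[0, 0, 0], [0, 0, 0]],
    [[0, 0, 0], [0, 0, 0]],
  ],
)

```text
clock: 41.7
tool_pos: [0.5492, -0.065, 0.0548]
eef_rot: [0.018, 1.0, -0.005, -0.003]
contact_force: [0.4, -9.8, 2.0]
opening: 0.008
finger_force: 4.8
```

Emit:
step_arm(
  increments=[
    [[0, 0.05, 0], [0, 0, 0]],
    [[0, 0.05, 0], [0, 0, 0]],
    [[0, 0.05, 0], [0, 0, 0]],
    [[0, 0.05, 0], [0, 0, 0]],
    [[0, 0, 0], [0, 0, 0]],
    [[0, 0, 0], [0, 0, 0]],
    [[0, 0, 0], [0, 0, 0]],
    [[0, 0, 0], [0, 0, 0]],
    [[0, 0, 0], [0, 0, 0]],
    [[0, 0, 0], [0, 0, 0]],
  ],
)

```text
clock: 42.7
tool_pos: [0.5491, -0.0631, 0.0548]
eef_rot: [0.018, 1.0, -0.005, -0.003]
contact_force: [-0.4, -9.5, 1.4]
opening: 0.006
finger_force: 4.9
```

```bash
python3 t.py t10; python3 - <<'E'
from h import *
from plant import r
c=r.calibration("top")
p=cv2.imread("pics/t10.png");
from h import world
W=world(c,np.load("t10.npy"))[165:262,222:335]
for z0,z1 in((.062,.072),(.041,.052),(.022,.031)):
    m=((W[...,2]>z0)&(W[...,2]<z1)).astype(np.uint8);m=cv2.morphologyEx(m,cv2.MORPH_OPEN,np.ones((3,3)));n,l,st,_=cv2.connectedComponentsWithStats(m)
    for i in range(1,n):
        if st[i,4]>60:print(z0,rect(W[l==i][:,:2]))
E
```

```text
[ 0.5491 -0.0631  0.0548] 42.7 [-0.4  -9.53  1.39]
taper ((array([553.2,  60.7]), 165.4, 34.5, 87.9), np.float64(-0.0214), np.float64(0.1431))
lug z mean 0.10168 76
0.062 (array([451.5,  48.6]), 136.3, 33.6, 88.7)
0.041 (array([581.4,  78.1]), 32.3, 12.7, 89.3)
0.041 (array([504.1,  80.7]), 66.8, 34.3, -1.9)
0.041 (array([502.8, -13. ]), 63.4, 16.6, -3.8)
0.041 (array([427.3,  83.8]), 33.7, 16.0, 89.4)
0.041 (array([423.1, -11.4]), 20.5, 18.1, -1.4)
```

Emit:
step_arm(
  increments=[
    [[0, 0.05, 0], [0, 0, 0]],
    [[0, 0.05, 0], [0, 0, 0]],
    [[0, 0.05, 0], [0, 0, 0]],
    [[0, 0.05, 0], [0, 0, 0]],
    [[0, 0.05, 0], [0, 0, 0]],
    [[0, 0.05, 0], [0, 0, 0]],
    [[0, 0.05, 0], [0, 0, 0]],
    [[0, 0.05, 0], [0, 0, 0]],
    [[0, 0, 0], [0, 0, 0]],
    [[0, 0, 0], [0, 0, 0]],
  ],
)

```text
clock: 43.75
tool_pos: [0.5491, -0.0592, 0.0548]
eef_rot: [0.018, 1.0, -0.005, -0.003]
contact_force: [0.1, -10.0, 1.6]
opening: 0.005
finger_force: 4.9
```

Emit:
step_arm(
  increments=[
    [[0, -0.3, 0], [0, 0, 0]],
    [[0, -0.5, 0], [0, 0, 0]],
    [[0, -1, 0], [0, 0, 0]],
    [[0, -2, 0], [0, 0, 0]],
    [[0, -3, 0], [0, 0, 0]],
    [[0, -4, 1], [0, 0, 0]],
    [[0, -4, 3], [0, 0, 0]],
    [[0, -4, 3], [0, 0, 0]],
    [[0, -4, 3], [0, 0, 0]],
    [[0, 0, 0], [0, 0, 0]],
  ],
)

```text
clock: 44.75
tool_pos: [0.5506, -0.293, 0.1584]
eef_rot: [0.022, 1.0, -0.006, 0.002]
contact_force: [-0.7, 0.0, -0.4]
opening: 0.005
finger_force: 0.0
```

```bash
python3 t.py t11; python3 - <<'E'
from plant import r
from h import *
c=r.calibration("top");Z=[]
def lz(d):
    W=world(c,d)[165:188,270:280];w=W[(W[...,2]>.09)&(W[...,2]<.115)];return w[:,2].mean()
d=np.load("t11.npy");W=world(c,d)[165:262,222:345]
for z0,z1 in((.062,.072),(.041,.049),(.022,.031)):
    m=((W[...,2]>z0)&(W[...,2]<z1)).astype(np.uint8);m=cv2.morphologyEx(m,cv2.MORPH_OPEN,np.ones((3,3)));n,l,st,_=cv2.connectedComponentsWithStats(m)
    for i in range(1,n):
        if st[i,4]>60:print(z0,rect(W[l==i][:,:2]))
print("before",[lz(np.load(f+".npy")).round(5) for f in("top0","t2","t4","t6","t7")])
print("now",[lz(r.snapshot("top")[1]).round(5) for _ in range(5)])
p,_=r.snapshot("top");cv2.imwrite("pics/t12c.png",cv2.resize(p[140:290,190:390,::-1],None,fx=3,fy=3))
E
```

```text
[ 0.5506 -0.293   0.1584] 44.75 [-0.71  0.04 -0.44]
taper ((array([553.5,  60.6]), 173.9, 35.2, 88.0), np.float64(-0.0259), np.float64(0.1476))
lug z mean 0.10217 319
0.062 (array([550.8,   1.7]), 33.7, 33.6, -1.3)
0.062 (array([451.3,  33.5]), 167.3, 33.6, 88.7)
0.041 (array([581.4,  78.2]), 32.1, 12.8, 87.2)
0.041 (array([504.2,  80.6]), 66.4, 34.3, -1.1)
0.041 (array([502.5, -21. ]), 63.6, 33.7, -1.6)
0.041 (array([427.4,  83.6]), 34.0, 16.1, 88.3)
0.041 (array([422.8, -18.1]), 31.4, 20.3, 88.5)
before [np.float64(0.10128), np.float64(0.10136), np.float64(0.10131), np.float64(0.10143), np.float64(0.10144)]
now [np.float64(0.10211), np.float64(0.10228), np.float64(0.10215), np.float64(0.1021), np.float64(0.1023)]
```

View pics/t12c.png

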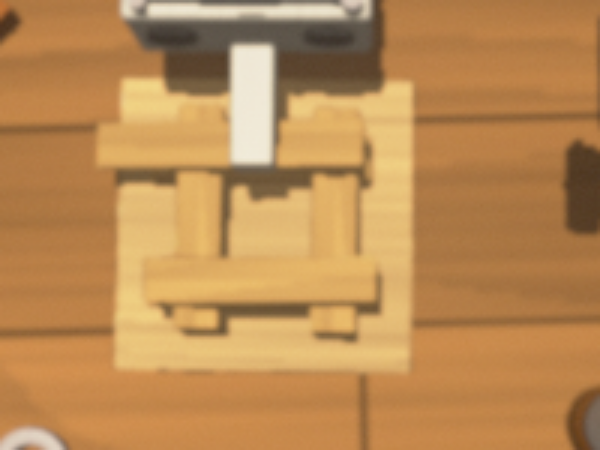

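The view shows all layers square and the taper under the lug. The lug top has risen about 0.8 mm and nothing is being touched, so I'm handing in.

```bash
python3 -c "
from plant import r
print(r.finish_job())"
```

```text
the job is handed in; nothing more can be done
None
```

The crib is finished and handed in. The lug measures about 0.8 mm off its rest in the camera depth, all slats are square in their places, and the robot touches nothing; I have no verdict from the judging.

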